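# Index the assembly turntable to its next notch

## Robot

A 6-joint arm with a two-finger parallel gripper is mounted at the origin on the work surface. World frame = base frame: x ahead of the robot, y to its left, z up, the work surface at z = 0. Lengths are in mm, angles in rad, forces in N, time in s.
With the tool pointing down it reaches from about 350 to 875 mm from the base axis. Payload 15.5 kg.
Tool frame: the origin (TCP) lies on the mounting face of the last link; the fingertips stand 173 mm ahead of it and the grasp point (between the pads) lies 155 mm ahead of it; z points along the fingers, y is the line along which they close (so a half turn about z gives the same grasp; the last joint's range is limited). The gripper opens to 85 mm and grips with 20 to 120 N. Pads are 22 mm wide; open, the fingers measure 114 mm over their backs; the gripper's body (76 mm by 85 mm) begins 54 mm behind the grasp point. The pads swing forward as they close: fully open they stand 13 mm farther back than shut.
Start: joints at [1.048, 0.494, 1.345, -0, 1.302, -0.096], TCP at [258.721, 568.939, 404.677] pointing down, gripper open.
Joint ranges: [-2.91, 2.91], [-0.82, 2.16], [0.22, 2.67], [-1.22, 4.37], [0.12, 2.79], [-3.08, 3.08]. Speed limits (rad/s): [1.89, 1.89, 2.57, 3.01, 3.01, 3.01].

## Interface

Orientations are given as [roll, pitch, yaw] about the fixed x, y, z axes, in that order (R = Rz(yaw) Ry(pitch) Rx(roll)).
In Python, from station import manip gives the robot as it stands. Calls block until the motion is done:
- manip.reach(position, orientation): joint-space move of the TCP to a pose.
- manip.line_to(position, orientation=None, v=150): straight line of the TCP; orientation=None keeps the orientation; v is the mean speed in mm/s.
- manip.move_joints(angles): joint-space move.
- manip.grip(opening, squeeze=None): finger opening in mm; squeeze is the grip in N (None keeps the last); returns when the fingers have stopped.
- manip.pause(seconds).
- manip.inverse_kinematics(position, orientation): joint angles nearest the present ones, or None.
- manip.grab_frame(name): name is "scene" or "top" or "wrist"; returns the picture (400x640x3 uint8, blue, green, red); there is no depth.
- manip.camera_info(name): a dict with "fx", "fy", "cx", "cy" (pixels), "rvec" (rotation vector, rad) and "tvec" (3), from world to camera coordinates, as OpenCV has them. Camera axes: x right, y down, z forward; pixel columns grow to the right and rows downward; lengths in mm; the calibration is good to about 2 mm. A picture is of the moment at which its call begins: read the wrist's pose just before it. camera_info takes no time and is no camera call; for the wrist camera it gives the pose at the moment of the call.
A pose or a line that the arm cannot do raises manip.MotionError and nothing moves.
- manip.sign_off(): hands the job in; it is judged then, once.
Readings, each from a call of its own:
- manip.get_time(): time.
- manip.get_joint_positions(): joint angles.
- manip.get_qd(): joint speeds.
- manip.get_effort(): joint torques, N m.
- manip.get_tool_pos(): TCP position.
- manip.get_tcp_rot(): TCP orientation.
- manip.get_ft_force(): force on the tool from outside, world axes, zero at the start.
- manip.get_moment(): the same for the moment, N m.
- manip.get_width(): finger opening in mm.
- manip.get_finger_force(): force on a finger pad.
Only numpy, scipy, OpenCV 4.12 (cv2) and the standard library are available. Lean on these libraries where they do the work, as an engineer would, in place of code of your own. Each camera call takes 0.05 s, during which the arm holds its last target. There are 200 camera calls.

## Task

Pull up the sprung index pin of the assembly turntable by its black knob, turn the table anticlockwise (seen from above) to the next notch in the rim, and let the pin spring fully home there, so that the table is locked again; then let go. Do it smoothly: the open instrument case must stay in its nest on the table, and the things standing round the turntable must not be shoved about.

Things in the scene. Friction and masses are not known exactly. Their poses are not given: they have to be found in the camera images.
- base: fixed round grey base of the turntable, 268 mm across; origin on the turntable's axis at bench height, x axis towards the first notch. It carries a steel rim whose top is 44 mm above the bench, with notches for the index pin: radial slots 12.5 mm wide, open on top, deeper than the pin goes, their middle 112 mm from the axis
- first_notch (a point): mouth of the first notch. The next notch is in a clamped piece of the rim, set anywhere from 0.60 to 1.04 rad anticlockwise of the first; where is not measured, but it shows from above as a gap in the steel rim and can be felt with the pin. The pin can reach no other notch
- hub (a point): the turntable's vertical axis, at the top face of its 170 mm round aluminium platform, 61 mm above the bench. The platform carries a 36 mm wide arm reaching out over the rim; the index pin stands upright through the arm's end. Platform and arm turn together on the base
- knob (a point): centre of the pin's black cylindrical knob (34 mm diameter, gripped from the sides, 15 mm of it above and below this point), 112 mm from the axis, 107 mm above the bench with the pin home. Rises with the pin, goes round with the table. Below it is a steel guide bush, 24 mm across, top 80 mm above the bench. Its way round is clear: nothing on the turntable stands higher than the knob
- pin (a joint): how far the pin is pulled up, m: 0 home in a notch, about 0.010 when its tip rests on the rim between notches, 0.016 at its upper stop. A spring drives it down, 5.5 N at home to 8 N at the stop. The pin is a smooth round-nosed 10 mm bar: left resting on the smooth rim, it rides along as the table is turned and snaps down by itself into a notch
- turn (a joint): angle of the turntable, rad, growing anticlockwise seen from above; 0 at the start, pin home in the first notch; end stop at 1.32. A light drag holds the table where it is left: turning takes 1 to 2 N at the knob with the pin out, 3 to 6 N with the pin riding on the rim. A pin home in a notch locks the table to within 0.02 rad
- case_mid (a point): centre of the open aluminium instrument case (76 x 110 x 34 mm, 0.4 kg) with a circuit board in it, lying loose on the platform between corner lips 12 mm high; centred on the axis, 78 mm above the bench. Goes round with the table
- reel: solder reel, steel spool 60 mm across, 56 mm tall, standing; loose bystander, origin under its middle, leave alone
- sponge: tip-cleaner pot, 72 mm across, 66 mm tall, with a brass ball in it; loose bystander, origin under its middle, leave alone
- flux: white bottle 44 mm across, 95 mm tall, standing; loose bystander, origin under its middle, leave alone
- tray: low divided parts tray 160 x 100 x 30 mm; loose bystander, origin under its middle, leave alone
- heatsink: finned aluminium heat sink 90 x 70 x 32 mm; loose bystander, origin under its middle, leave alone
- cutters: side cutters with red handles, about 160 mm long, 15 mm high, lying flat; loose bystander, origin under its middle, leave alone
Mind the look-alikes: they are no part of the job. What is shaped like the part that bears case_mid but blue is not meant.

How it is judged:
By the outcome, as a careful person would: the job done as asked, in the order asked, and still so for the second after the job is handed in, with the robot touching nothing.
It also fails if it takes over 58 s, if anything falls off the work surface, if the arm or the gripper's body presses on something with over 40 N, if the wrist force passes 120 N, or if a joint passes its speed limit or range.

## Working session

There is one attempt and no reset: what is moved stays moved. The work goes in short steps, each a Python script; the robot and the scene stay as the last script left them, time stands still between calls to the robot, and variables do not carry over. Pictures are saved under pics/ and viewed, at most 10 in all, crops included, and the job is handed in when it is done.

```bash
mkdir -p pics
python3 - <<'E'
from station import manip
import cv2,numpy as np
for n in ("scene","top"):
    cv2.imwrite(f"pics/{n}0.png",manip.grab_frame(n)); i=manip.camera_info(n)
    R=cv2.Rodrigues(np.array(i["rvec"],float))[0]; print(n,i["fx"],i["cx"],i["cy"],-R.T@np.array(i["tvec"]))
E
```

```text
scene 377.4478508362994 324.4270603901608 193.38066790048595 [1130.91374558 -601.02234805  693.93828692]
top 446.4616560157671 318.4527918681239 204.10665610865658 [ 437.17013131   23.49841287 1139.73295969]
```

View pics/top0.png

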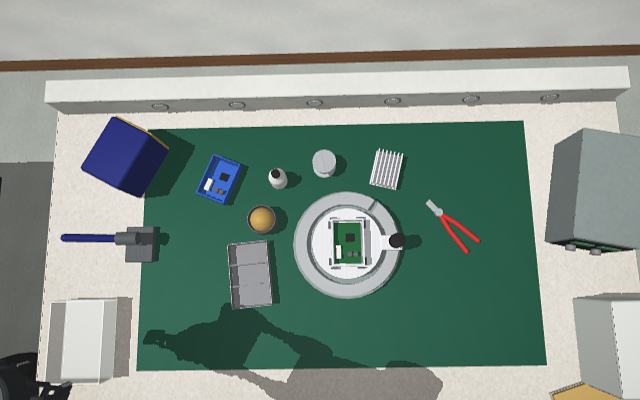

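View pics/scene0.png

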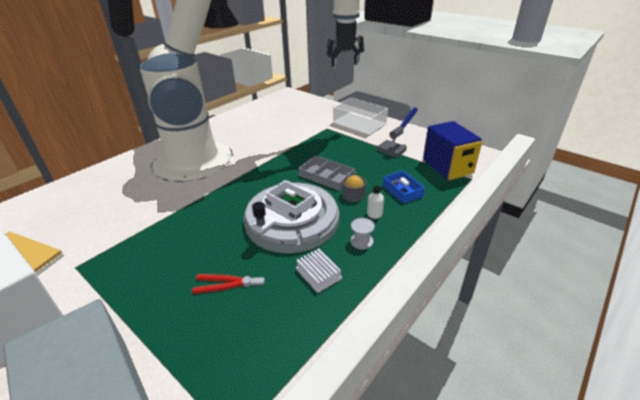

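Top view: the turntable is centred at about (347,245). The black knob is at (396,241) on its arm, and there is a gap in the rim at about (374,206). Candidates for the case: grey with a green board on the platform (349,242), or the blue look-alike (219,178). I choose the grey one on the turntable. Candidates for the knob: the black disc (396,241), its shadow (412,241) and the dark bottle cap (274,172). I choose (396,241).

```bash
cat > h.py <<'E'
from station import manip
import cv2,numpy as np
def ray(n_info,uv,z):
    i=n_info; R=cv2.Rodrigues(np.array(i["rvec"],float))[0]; t=np.array(i["tvec"],float).ravel()
    d=R.T@np.array([(uv[0]-i["cx"])/i["fx"],(uv[1]-i["cy"])/i["fy"],1]); c=-R.T@t
    return c+d*(z-c[2])/d[2]
def big(m,seed=None):
    n,l,s,c=cv2.connectedComponentsWithStats(m.astype(np.uint8)); k=1+np.argmax(s[1:,4]); return l==k,s[k],c[k]
E
python3 - <<'E'
from h import *
im=cv2.imread("pics/top0.png"); i=manip.camera_info("top")
x0,y0=285,180; c=im[y0:310,x0:425]
cv2.imwrite("pics/crop.png",cv2.resize(c,None,fx=4,fy=4,interpolation=cv2.INTER_CUBIC))
hsv=cv2.cvtColor(c,cv2.COLOR_BGR2HSV)
m,s,_=big((hsv[...,1]<50)&(hsv[...,2]>90)); 
cn=max(cv2.findContours(m.astype(np.uint8),0,1)[0],key=len)[:,0]+[x0,y0]
# base wall: outer top edge assumed z=44 ; fit circle in world with outlier trimming
for z in (35,44):
    P=np.array([ray(i,p,z)[:2] for p in cn]);k=np.ones(len(P),bool)
    for _ in range(8):
        A=np.c_[2*P[k],np.ones(k.sum())]; q=np.linalg.lstsq(A,(P[k]**2).sum(1),rcond=None)[0]; r=np.sqrt(q[2]+q[:2]@q[:2])
        e=abs(np.hypot(*(P-q[:2]).T)-r); k=e<max(2.5,np.median(e)*1.5)
    print("base",z,q[:2],r,k.sum(),len(P))
k,s,cc=big((c.max(2)<55)&(np.indices(c.shape[:2])[1]>95)); kn=cc+[x0,y0]; print("knob px",kn,s)
K=ray(i,kn,118); print("knob",K)
# rim profile at r=112, z=44
g=cv2.cvtColor(im,cv2.COLOR_BGR2GRAY); R=cv2.Rodrigues(np.array(i["rvec"]))[0]
a0=np.arctan2(K[1]-q[1],K[0]-q[0]); print("a0",a0,"rad",np.hypot(*(K[:2]-q[:2])))
Kc=np.array([[i["fx"],0,i["cx"]],[0,i["fy"],i["cy"]],[0,0,1]])
a=np.arange(.45,1.2,.02); v=0
for rr in (104,112,120):
    W=np.c_[q[0]+rr*np.cos(a0+a),q[1]+rr*np.sin(a0+a),0*a+44]
    px=cv2.projectPoints(W,np.array(i["rvec"]),np.array(i["tvec"]),Kc,None)[0][:,0].astype(np.float32)
    v=cv2.remap(g,px[:,0],px[:,1],1).ravel(); print(rr,v)
E
```

```text
base 35 [519.51329654 -22.97320466] 131.1941465023102 288 321
base 44 [518.84246611 -22.5946113 ] 130.12533859885943 288 321
knob px [396.75280899 239.99438202] [104  53  16  15 178]
knob [ 519.70704257 -134.91663788  118.        ]
a0 -1.5630991776512648 rad 112.325353987514
104 [192 192 192 191 192 192 191 192 192 192 192 192 192 192 192 192 192 191
 192 193 191 172 160 150 109  90  99 148 186 193 193 192 192 192 191 191
 192 192]
112 [191 191 191 191 191 192 192 191 191 191 191 190 191 191 191 191 191 192
 191 192 191 174 159 153 119  94 107 164 194 192 192 191 191 192 191 191
 190 190]
120 [191 191 191 191 189 190 189 189 189 189 190 189 189 190 189 190 190 190
 190 190 191 182 162 154 121  91 115 173 192 191 190 190 191 190 190 191
 190 189]
```

View pics/crop.png

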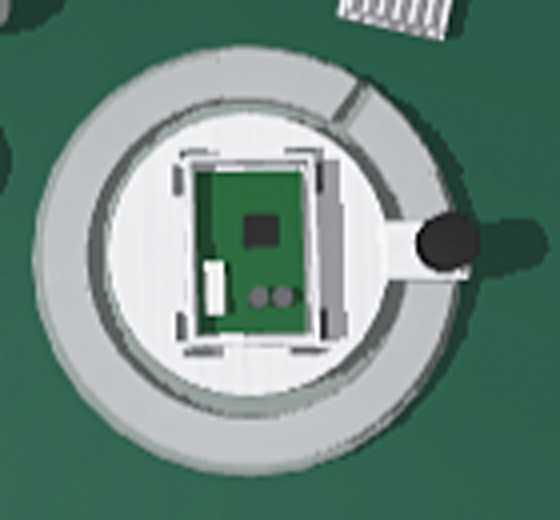

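Crop: the knob is clear at (396.8,240.0). Its measured radius is 112.3 mm against 112 given. The rim gap spans about 0.865–0.985 rad, so its middle is near 0.925, inside the 0.60–1.04 range, and the slot width fits 12.5 mm. I'll grip tangentially and turn the tool along with the table.

```bash
cat >> h.py <<'E'
C=np.array([518.84,-22.6]); A0=-1.563; RR=112.
def pose(t,z,off=0,d=0):   # table angle t, grasp-point height z, half-turn off, tangential shift d
    a=A0+t; p=C+RR*np.array([np.cos(a),np.sin(a)])+d*np.array([-np.sin(a),np.cos(a)])
    y=a+off; y=(y+np.pi)%(2*np.pi)-np.pi
    return [p[0],p[1],z+155],[np.pi,0,y]
E
python3 - <<'E'
from h import *
print(manip.get_tcp_rot(),manip.get_time())
for off in (0,np.pi):
    for t in (0,.5,1): 
        q=manip.inverse_kinematics(*pose(t,109,off)); print(off,t,None if q is None else np.round(q,2))
E
```

```text
[-3.14054362e+00 -1.06103278e-04  2.71482040e+00] 0.1
0 0 [-0.36  0.56  1.71 -0.    0.87  2.77]
0 0.5 [-0.31  0.61  1.59 -0.    0.94  2.32]
0 1 [-0.23  0.64  1.5  -0.    0.99  1.9 ]
3.141592653589793 0 [-0.36  0.56  1.71 -0.    0.87 -0.37]
3.141592653589793 0.5 [-0.31  0.61  1.59  0.    0.94 -0.82]
3.141592653589793 1 [-0.23  0.64  1.5   0.    0.99 -1.24]
```

Run:
```python
from h import *
manip.reach(*pose(0,230,np.pi)); manip.grip(70,40)
i=manip.camera_info("wrist"); im=manip.grab_frame("wrist"); cv2.imwrite("pics/w1.png",im)
Kc=np.array([[i["fx"],0,i["cx"]],[0,i["fy"],i["cy"]],[0,0,1]])
p=pose(0,107)[0]; print(cv2.projectPoints(np.array([[p[0],p[1],122.],[C[0],C[1],61]]),np.array(i["rvec"]),np.array(i["tvec"]),Kc,None)[0][:,0])
print(manip.get_tool_pos(),manip.get_time(),manip.get_ft_force(),manip.get_width())
```

```text
[[318.99216538 200.91088781]
 [319.03126241  63.24243051]]
[ 519.76169317 -134.44887975  385.01817351] 3.1083 [-0.06356543  0.36320319 -0.32786708] 69.92518110584565
```

View pics/w1.png

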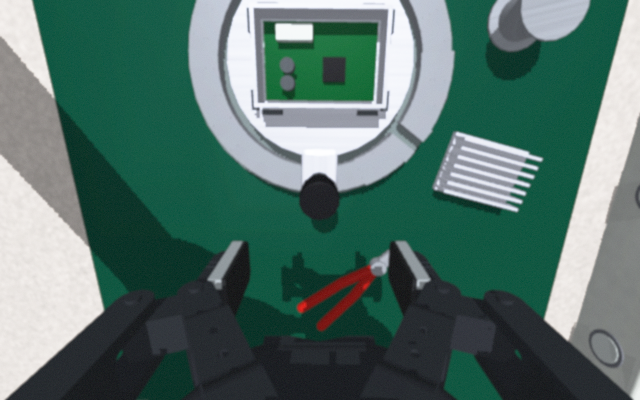

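Wrist view: the knob top is at about (319,199), against a predicted (319,201), so the fix is good. Next: descend, grip and pull up.

Run:
```python
from h import *
off=np.pi
manip.line_to(*pose(0,109,off),v=80)
F0=np.array(manip.get_ft_force()); manip.grip(30,40)
F1=np.array(manip.get_ft_force()); print("w",manip.get_width(),manip.get_finger_force(),F0,F1)
for z in (4,8,11,13):
    manip.line_to(*pose(0,109+z,off),v=25); print(z,np.round(manip.get_ft_force()-F0,1),round(manip.get_width(),1))
print(manip.get_time())
```

```text
w 32.46457692092018 39.20216911006719 [-0.73970386  0.07883349 -0.11843259] [0.18652372 0.17510012 5.28585941]
4 [ 1.2 -1.1 -6.1] 32.7
8 [ 2.4 -1.  -7.5] 32.5
11 [ 1.7 -0.4 -6.8] 32.9
13 [ 1.8 -1.5 -7.7] 32.9
6.3333
```

The pin is lifting: 7.7 N down fits the spring at 13 mm. Turning now.

Run:
```python
from h import *
off=np.pi; F=[]
for t in np.linspace(0,.76,11)[1:]:
    manip.line_to(*pose(t,122,off),v=25); F.append(np.round(manip.get_ft_force(),1)); 
    if np.hypot(*F[-1][:2])>25: print("stop",t);break
print(np.array(F),manip.get_width(),manip.get_time())
cv2.imwrite("pics/s2.png",cv2.resize(manip.grab_frame("top")[160:320,270:450],None,fx=3,fy=3))
```

```text
[[ 1.3 -1.3 -7.2]
 [ 1.3 -2.7 -7.6]
 [ 2.2 -4.4 -6.7]
 [ 2.  -4.9 -7.7]
 [ 1.8 -5.4 -7.1]
 [ 3.1 -5.8 -7.6]
 [ 2.6 -5.9 -7.4]
 [ 3.  -6.  -7.2]
 [ 2.6 -6.4 -7.6]
 [ 3.8 -5.7 -7.7]] 32.94682703924527 11.25
```

View pics/s2.png

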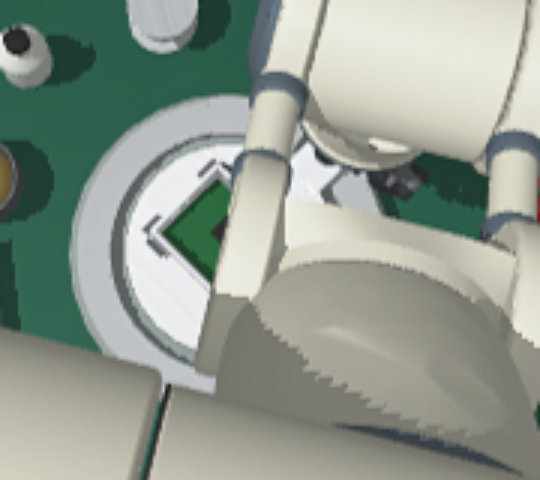

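The table followed to about 0.76 rad, the case is still between its lips, and forces are small. Next I lower the pin onto the rim, open to a loose cage and push slowly until it snaps in.

Run:
```python
from h import *
off=np.pi; t=.76
for z in (120,119,118,117):
    manip.line_to(*pose(t,z,off),v=20); f=manip.get_ft_force()[2]; print(z,round(f,1))
    if f>-1.5: break
manip.grip(38.5); manip.line_to(*pose(t,114,off),v=30)
F0=np.array(manip.get_ft_force()); print("w",manip.get_width(),np.round(F0,1))
log=[]; run=0
while t<1.07:
    t+=.011; manip.line_to(*pose(t,114,off),v=15)
    f=np.array(manip.get_ft_force())-F0; a=A0+t; ft=f[:2]@[-np.sin(a),np.cos(a)]; log.append((round(t,3),round(ft,1),round(f[2],1)))
    if ft<-12: break
print(log,manip.get_time())
```

```text
120 -6.6
119 -5.6
118 2.8
w 38.28811617517299 [ 0.1  0.7 -0.3]
[(0.771, np.float64(-1.2), np.float64(1.0)), (0.782, np.float64(-0.5), np.float64(0.3)), (0.793, np.float64(-0.3), np.float64(0.7)), (0.804, np.float64(-0.6), np.float64(0.2)), (0.815, np.float64(-1.1), np.float64(0.1)), (0.826, np.float64(-1.1), np.float64(-0.1)), (0.837, np.float64(0.6), np.float64(1.6)), (0.848, np.float64(-1.9), np.float64(2.0)), (0.859, np.float64(-0.1), np.float64(0.6)), (0.87, np.float64(-0.8), np.float64(0.7)), (0.881, np.float64(-1.7), np.float64(0.5)), (0.892, np.float64(0.2), np.float64(0.5)), (0.903, np.float64(-0.2), np.float64(0.2)), (0.914, np.float64(-0.2), np.float64(-0.3)), (0.925, np.float64(-0.4), np.float64(0.3)), (0.936, np.float64(-0.2), np.float64(0.1)), (0.947, np.float64(0.1), np.float64(0.4)), (0.958, np.float64(-1.3), np.float64(0.3)), (0.969, np.float64(-8.1), np.float64(2.2)), (0.98, np.float64(-15.5), np.float64(4.3))] 17.5667
```

It locked at about 0.94 rad, in line with the gap seen at 0.925. I'll relieve the force, test gently the other way, then let go and look.

Run:
```python
from h import *
off=np.pi; t=.945
manip.line_to(*pose(t,114,off),v=20); F0=np.array(manip.get_ft_force()); print(np.round(F0,1))
while t>.86:
    t-=.011; manip.line_to(*pose(t,114,off),v=15)
    f=np.array(manip.get_ft_force())-F0; a=A0+t; ft=f[:2]@[-np.sin(a),np.cos(a)]; print(round(t,3),round(ft,1),end="; ")
    if ft>9: break
manip.line_to(*pose(.937,114,off),v=20); manip.grip(60)
manip.line_to(*pose(.937,250,off),v=100)
i=manip.camera_info("wrist"); w=manip.grab_frame("wrist"); cv2.imwrite("pics/w3.png",w)
manip.move_joints([.8,.494,1.345,0,1.302,-.096])
s=manip.grab_frame("scene"); cv2.imwrite("pics/s3.png",np.vstack([cv2.resize(s[160:260,220:360],None,fx=4,fy=4,interpolation=2)[:300],cv2.resize(manip.grab_frame("top")[180:310,285:425],(560,300))])) 
print(manip.get_time(),np.round(manip.get_ft_force(),1))
```

```text
[-0.1 -0.8 -0. ]
0.934 1.0; 0.923 0.4; 0.912 0.4; 0.901 1.5; 0.89 5.2; 0.879 11.6; 24.1 [-0.5 -0.  -0.4]
```

View pics/s3.png

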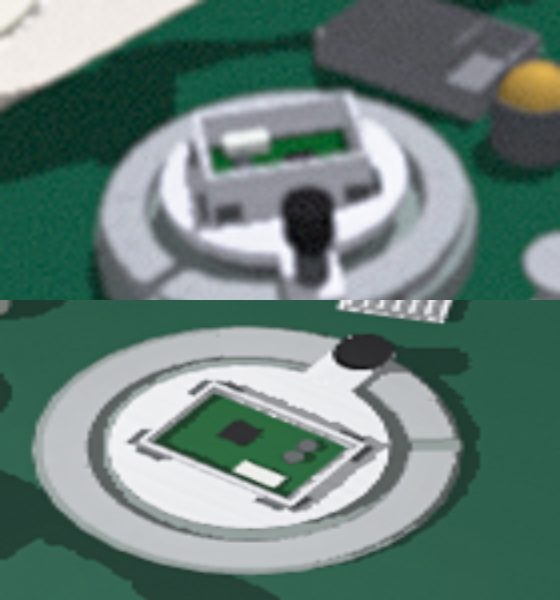

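View pics/w3.png

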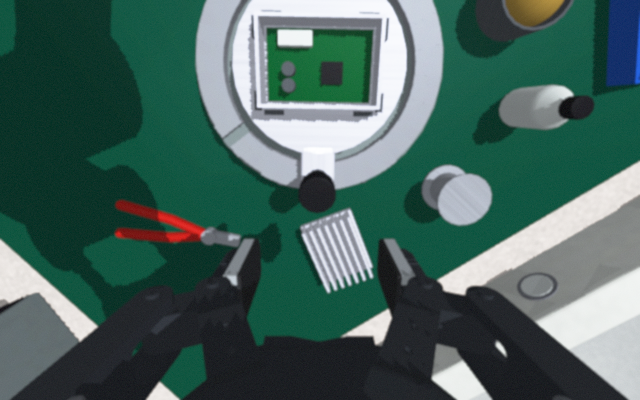

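Scene and top views: the knob is over the gap, the case is seated and the neighbours have not moved. The wrist view shows the same. One numeric check of the knob height, home against riding on the rim:

Run:
```python
from h import *
i=manip.camera_info("scene"); Kc=np.array([[i["fx"],0,i["cx"]],[0,i["fy"],i["cy"]],[0,0,1]])
th=np.linspace(0,6.28,40)
for name,t,im in (("start",0,cv2.imread("pics/scene0.png")),("now",.935,manip.grab_frame("scene"))):
    p=pose(t,0)[0]
    for zc in (107,117):
        W=np.array([[p[0]+17*np.cos(x),p[1]+17*np.sin(x),zc+s] for x in th for s in (-15,15)])
        u=cv2.projectPoints(W,np.array(i["rvec"]),np.array(i["tvec"]),Kc,None)[0][:,0]; print(name,zc,np.round(u.min(0),1),np.round(u.max(0),1))
    x,y=np.round(u.mean(0)).astype(int); c=im[y-20:y+22,x-14:x+14]; m,s,cc=big(c.max(2)<50); print(" seen",s[0]+x-14,s[1]+y-20,s[0]+x-14+s[2],s[1]+y-20+s[3],s[4])
```

```text
start 107 [251.4 200.9] [266.3 218.5]
start 117 [250.8 197.7] [265.9 215.4]
 seen 253 203 264 220 147
now 107 [290.2 205.7] [304.6 223.7]
now 117 [289.9 202.4] [304.4 220.6]
 seen 291 208 303 225 154
```

The offset from the home prediction (+2 rows at the top, +1.5 at the bottom) is the same as at the start, when the pin was home. So the pin is fully home.

```bash
python3 -c "
from station import manip
print(manip.sign_off())"
```

```text
the job is handed in; nothing more can be done
None
```

The table is indexed to the next notch at about 0.94 rad, the pin is home and locked in both directions, the case is still in its nest, the bystanders look unmoved in the pictures, and the job is handed in.

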